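# Pop the temperature logger out of its dock and trap it on the ramp

## Task

Press down the wide black release key of the logger dock with one finger so that the round temperature logger pops out, and trap the logger on its sloping chute with the other finger before it slides away into the pan. Do not grasp or lift the logger, and leave the tumbler, jar and shaker alone. Finish while holding: the program ends with one finger still keeping the key pressed down and the other finger still touching and stopping the logger, at rest and clearly out of its place against the catch.

Things in the scene. Friction and masses are not known exactly. Their poses are not given: they have to be found in the camera images.
- dock: Grey and steel logger dock, fixed. Origin on the counter under the catch, on the chute's centre line; x points horizontally down the chute (the way the logger slides), y left of that, z up. In mm: spring housing x -99 to -54, 70 wide, 118 high; then the chute; then a steel pan x 161 to 291, 110 wide, 22 high.
- chute (a point): Point on the chute floor's centre line, dock x 38, y 0, height 63 mm. The steel chute falls straight at 18 degrees along dock x from -54 to +157 mm: floor height = 75 - 0.325 x (mm). Inside it is 50 mm wide, between rails 4 mm thick that stand 10 mm above its floor. Its floor is slick.
- catch (a point): Top of the steel catch in the chute (dock x 1 to 6 mm, 26 mm wide), 6 mm above the floor. It is one piece with the key: pressing the key about 6 mm sinks it below the floor, letting go brings it up. Once freed, the logger is shoved 18 mm down the chute by a spring pusher behind it (2 N falling to 1 N), then slides on by its weight into the pan.
- key: Flat black release key, 60 mm (dock x) by 30 mm (dock y). Origin: centre of its top face, dock x 35, y +70, height 82 mm when up. It goes straight down 10 mm on a spring (1.2 N to start, 4 N fully down); its top is then at 72 mm, so a second fingertip level with it is 9 mm above the floor at point chute. Its grey housing (70 by 42 mm) is 64 mm high.
- logger: Round temperature logger, slick white disc 44 mm in diameter, 24 mm thick, about 0.11 kg, lying flat on the sloping chute. Origin: its centre; z axis: the disc's axis. In its place behind the catch the centre is at dock x -19, y 0, height 94 mm, and its upper front edge reaches dock x 6 mm.
- tumbler: Bystander: a glass tumbler, 68 mm in diameter, 105 mm high, standing on the counter to the right of the dock (dock -y); origin under its centre.
- jar: Bystander: a green glass jar with a steel lid, 64 mm in diameter, 100 mm high, standing right of the dock's chute; origin under its centre.
- shaker: Bystander: a steel shaker, 52 mm in diameter, 81 mm high, standing left of the dock's chute; origin under its centre.
Mind the look-alikes: they are no part of the job. Leave any green or orange look-alike of the logger alone.

How it is judged:
By the outcome, as a careful person would: the job done as asked, in the order asked, and still so for the second after the job is handed in, while the arm keeps its last pose, push and grip.
It also fails if it takes over 32 s, if anything falls off the work surface, if the arm or the gripper's body presses on something with over 40 N, if the wrist force passes 120 N, or if a joint passes its speed limit or range.

## Robot

A 7-joint arm with a two-finger parallel gripper is mounted at the origin on the work surface. World frame = base frame: x ahead of the robot, y to its left, z up, the work surface at z = 0. Lengths are in m, angles in rad, forces in N, time in s.
With the tool pointing down it reaches from about 0.4 to 0.9 m from the base axis. Payload 5.6 kg.
Tool frame: the origin (TCP) lies at the centre of the arm's flange, where the gripper is bolted on; the fingertips stand 190 mm ahead of it and the grasp point (between the pads) lies 171 mm ahead of it (ctrl.tcp_to_tips is the z of the fingertips in the tool frame, in m); z points along the fingers, y is the direction in which the jaws open and shut (so a half turn about z gives the same grasp; the last joint's range is limited). The gripper opens to 92 mm and grips with 3 to 60 N. Pads are 20 mm wide; open, the fingers measure 128 mm over their backs; the gripper's body (75 mm by 189 mm) begins 69 mm behind the grasp point.
Start: joints at [-1.328, 0.468, -0.012, 1.603, 0.006, 1.071, -0.056], TCP at [0.183, 0.624, 0.405] pointing down, gripper open.
Joint ranges: [-2.53, 2.53], [-0.31, 2.02], [-1.57, 1.55], [0.28, 2.44], [-1.29, 4.43], [0.15, 1.84], [-2.92, 2.92]. Speed limits (rad/s): [2.57, 2.57, 3.14, 3.14, 3.14, 3.14, 3.14].

## Interface

Orientations are given as a rotation vector (axis times angle).
In Python, from station import status, eyes, workorder, ctrl gives the robot as it stands. The module is installed in compiled form; this text tells all that it offers.
- The arm moves only by the tool move_arm, never from a script. Its arguments are lists of equal length, an entry for each row: "fingers": the closure in counts, from 0 (fully open) to 255 (shut); "dp": the shift along the tool's x, y, z in m, a list of three; "dr": the turn, a rotation vector about the tool's x, y, z in rad, a list of three. In form: {"fingers": [fingers, ...], "dp": [[tx, ty, tz], ...], "dr": [[ax, ay, az], ...]}. A call has exactly 5 rows; each row shifts and turns the pose as measured when the row begins, along the tool's axes as they then stand; what a row does not reach is not made up. A row lasts 1/12 s, in which the tool goes at most 41.7 mm and 7.16 degrees, less where a joint would pass 70% of its speed; a pose out of reach is approached as far as the arm can. A call with a gripper value outside its range is refused whole. The fingers move at their own pace and stop on an object; "newtons" is the grip in N (left out, the last holds). Time passes only in rows, so rows that do not move let the fingers close, or fill a call up. It gives the time, the measured TCP pose, the force and the opening at its end, in the units of the state.
- status.sense(): the state, without advancing time (a new reading comes with each control period).
- eyes.capture(name): name is "scene" or "top" or "wrist"; returns (picture, depth): 384x512x3 uint8, red, green, blue; 384x512 float32, m along the optical axis (not along the pixel's ray), 0 where there is no reading.
- eyes.get_calibration(name): a dict with "vfov" (degrees; the focal length in pixels is half the picture's height over the tangent of half this angle, whatever the lens; pixels are square), "cx", "cy" (the principal point, pixels), "world_from_camera" (4x4, takes a point from camera to world coordinates). Camera axes: x right, y down, z forward; pixel columns grow to the right and rows downward; lengths in m; the calibration is good to about 2 mm. The wrist camera is an equidistant fisheye: a pixel r from the principal point sees the ray r / f radians off the axis. A picture is of the moment at which its call begins: read the wrist's pose just before it. get_calibration takes no time and is no camera call; for the wrist camera it gives the pose at the moment of the call.
- workorder.job_done(): hands the job in, once; it reports no verdict.
The state is a dict: "t": time; "q": joint angles; "qvel": joint speeds; "joint_efforts": joint torques, N m; "tool_pos": TCP position; "tool_rot": TCP orientation; "ft_force": force on the tool from outside, world axes, zero at the start; "torque": the same for the moment, N m; "grip_width": finger opening in m.
Only numpy, scipy, OpenCV 4.12 (cv2) and the standard library are available. Lean on these libraries where they do the work, as an engineer would, in place of code of your own. Each camera call takes 0.05 s, during which the arm holds its last target. There are 200 camera calls.

## Working session

There is one attempt and no reset: what is moved stays moved. The work goes in short steps, Python scripts to look and compute and a tool call to move; the robot and the scene stay as the last step left them, time stands still between calls to the robot, and variables do not carry over. Pictures are saved under pics/ and viewed, about 8 in all and at most 12, crops included, and the job is handed in when it is done.

Besides the shell and the picture viewer there is one more tool, called after "Call:" by a JSON object that holds its "name" and its "arguments". move_arm: Moves the arm, as the interface text tells. Its arguments: {"type":"object","properties":{"fingers":{"type":"array"},"dp":{"type":"array"},"dr":{"type":"array"},"newtons":{"type":"number"}},"required":["fingers","dp","dr"]}

```bash
mkdir -p pics; cat > h.py <<'E'
from station import status, eyes, workorder, ctrl
import numpy as np, cv2
def cap(n,f):
    c=eyes.get_calibration(n); im,d=eyes.capture(n)
    cv2.imwrite(f'pics/{f}.png',im[:,:,::-1]); np.savez(f'pics/{f}.npz',im=im,d=d,T=c['world_from_camera'],vf=c['vfov'],cx=c['cx'],cy=c['cy'],n=n)
def load(f): return dict(np.load(f'pics/{f}.npz'))
def ray(c,u,v):
    f=192/np.tan(np.radians(float(c['vf']))/2); x=(u-c['cx'])/f; y=(v-c['cy'])/f
    if str(c['n'])=='wrist':
        r=np.hypot(x,y); s=np.sin(r)/max(r,1e-9); d=np.array([x*s,y*s,np.cos(r)])
    else: d=np.array([x,y,1.])
    return c['T'][:3,3],c['T'][:3,:3]@d
def onplane(c,u,v,z):
    o,d=ray(c,u,v); return o+d*(z-o[2])/d[2]
def pt(c,u,v):
    o,d=ray(c,u,v); dep=c['d'][int(v),int(u)]
    dc=c['T'][:3,:3].T@d; return o+d*dep/dc[2]
E
python3 - <<'E'
from h import *
s=status.sense(); print(s, ctrl.tcp_to_tips)
cap('scene','s0'); cap('top','t0')
for n in ('s0','t0'):
    c=load(n); print(c['T'],c['vf'],c['cx'],c['cy'])
a=cv2.imread('pics/s0.png');b=cv2.imread('pics/t0.png')
cv2.imwrite('pics/st0.png',cv2.resize(np.vstack([a,b]),None,fx=.78,fy=.78))
E
```

```text
{'t': 0.0, 'q': array([-1.32799165,  0.46841473, -0.01161382,  1.60363825,  0.00602442,
        1.0713656 , -0.05625872]), 'qvel': array([-0.00027637,  0.00145009,  0.00111713,  0.00112762,  0.00184524,
        0.00039399,  0.00039129]), 'joint_efforts': array([-1.40965112e-03, -5.20570207e+01, -1.28767721e-02, -2.43745744e+01,
       -5.65624307e-02,  1.71822030e-02,  1.77332599e-04]), 'tool_pos': array([0.18322665, 0.62338276, 0.40370963]), 'tool_rot': array([-4.47399642e-01, -3.10945455e+00,  2.80844292e-03]), 'ft_force': array([-0.83430271, -0.23171345, -0.19227904]), 'torque': array([-0.02820107,  0.04438059, -0.04296497]), 'grip_width': 0.09151305564484843} 0.1901
[[ 0.73283438  0.54228324 -0.41095335  0.94711491]
 [ 0.68038702 -0.57941444  0.4487231  -0.37154466]
 [ 0.00522271 -0.60844703 -0.7935773   0.76659707]
 [ 0.          0.          0.          1.        ]] 51.76844651519223 255.53090774525128 191.16652405141323
[[ 1.09838739e-01 -9.70971728e-01  2.12483777e-01  3.93013213e-01]
 [-9.93949255e-01 -1.07175976e-01  2.40455564e-02  2.30560432e-03]
 [-5.74399267e-04 -2.13839226e-01 -9.76868699e-01  9.13436490e-01]
 [ 0.00000000e+00  0.00000000e+00  0.00000000e+00  1.00000000e+00]] 54.359236159764876 245.3944974613574 189.49276886158722
```

View pics/t0.png

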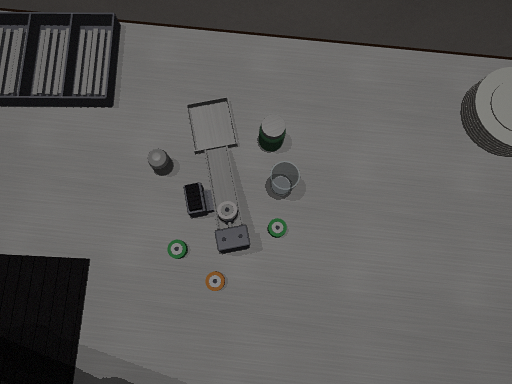

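View pics/s0.png

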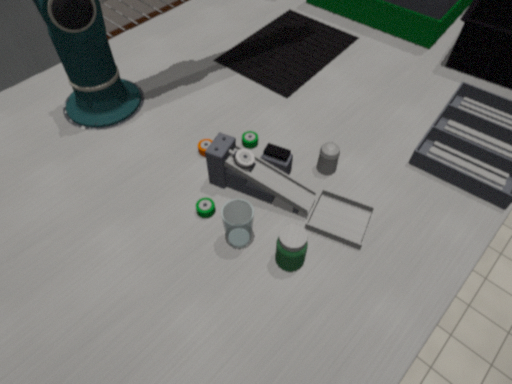

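Top view: the dock has its housing at (232,238), logger at (227,210), key at (195,198) and pan at (213,125). The shaker is at (160,160), the jar at (271,133) and the tumbler at (285,178). Scene view: logger at (245,157), key at (277,154). The green and orange discs are decoys.

```bash
python3 - <<'E'
from h import *
S=load('s0');T=load('t0')
def tri(a,b):
    o1,d1=ray(T,*a);o2,d2=ray(S,*b);d1=d1/np.linalg.norm(d1);d2=d2/np.linalg.norm(d2)
    k=np.linalg.lstsq(np.c_[d1,-d2],o2-o1,rcond=None)[0];p=o1+d1*k[0];q=o2+d2*k[1];return (p+q)/2,np.linalg.norm(p-q)
def blob(c,m,u0,v0,u1,v1):
    k=np.zeros(m.shape,bool);k[v0:v1,u0:u1]=1;m=(m&k).astype(np.uint8)
    n,l,st,ce=cv2.connectedComponentsWithStats(m);i=1+np.argmax(st[1:,4]);
    r=cv2.minAreaRect(np.argwhere(l==i)[:,::-1].astype(np.float32));return ce[i],st[i],r
gt=T['im'].mean(2);gs=S['im'].mean(2)
for th in (30,45):
    a=blob(T,gt<th,180,178,208,220);b=blob(S,gs<th,258,140,296,168);print('key',a,b,tri(a[2][0],b[2][0]))
# logger dark center button
for th in (70,90):
    a=blob(T,gt<th,220,203,235,217);b=blob(S,gs<th,238,150,253,164);print('log',a,b,tri(a[0],b[0]))
for n,c,(u0,v0,u1,v1) in(('t',T,(140,90,320,270)),('s',S,(190,120,390,280))):
    cv2.imwrite(f'pics/{n}c.png',cv2.resize(c['im'][v0:v1,u0:u1,::-1],None,fx=3.9 if n=='s' else 3.3,fy=3.9 if n=='s' else 3.3,interpolation=cv2.INTER_CUBIC))
for u,v in((227,204),(195,190),(196,205),(232,238),(221,180),(217,160)): print(u,v,pt(T,u,v))
E
```

```text
key (array([193.38068182, 196.88920455]), array([185, 183,  18,  28, 352], dtype=int32), ((193.34397888183594, 196.89199829101562), (26.38560676574707, 13.416409492492676), 79.69515228271484)) (array([276.67811159, 152.54935622]), array([264, 145,  25,  16, 233], dtype=int32), ((276.5500183105469, 152.34999084472656), (23.400854110717773, 10.435514450073242), 18.434946060180664)) (array([0.54549146, 0.13969073, 0.07390738]), np.float64(0.0005347389177604492))
key (array([193.36870027, 196.96286472]), array([185, 183,  18,  29, 377], dtype=int32), ((193.31378173828125, 196.94464111328125), (26.87879753112793, 13.960753440856934), 79.99201965332031)) (array([276.75091575, 152.4981685 ]), array([264, 144,  26,  18, 273], dtype=int32), ((276.5000305175781, 152.50001525878906), (24.665767669677734, 11.384200096130371), 18.434946060180664)) (array([0.54541581, 0.13976887, 0.07330532]), np.float64(0.000358133804421401))Traceback (most recent call last):
  File "<stdin>", line 15, in <module>
  File "<stdin>", line 8, in blob
    return _wrapfunc(a, 'argmax', axis=axis, out=out, **kwds)
    return bound(*args, **kwds)
ValueError: attempt to get argmax of an empty sequence
```

```bash
python3 - <<'E'
from h import *
T=load('t0')
k=onplane(T,193.3,196.9,.082)
def dc(c,m,u0,v0,u1,v1,f):
    q=m[v0:v1,u0:u1]; w=np.clip(f-q,0,None)
    y,x=np.mgrid[v0:v1,u0:u1];return (w*x).sum()/w.sum(),(w*y).sum()/w.sum(),q.min()
gt=T['im'].astype(float).mean(2)
r=dc(T,gt,223,205,232,215,120);print(r)
l=onplane(T,r[0],r[1],.1054)
d=(k-l)[:2];yaw=np.arctan2(d[1],d[0])-np.arctan2(70,50.3)
print(k,l,np.linalg.norm(d),np.hypot(70,50.3)/1e3,np.degrees(yaw))
for u,v in((227,203),(195,190),(196,205),(232,238),(221,180),(217,160)): print(u,v,pt(T,u,v))
c,s=np.cos(yaw),np.sin(yaw);R=np.array([[c,-s],[s,c]])
print('origin',k[:2]-R@[.035,.07], l[:2]-R@[-.0153,0])
u0,v0,u1,v1=140,90,320,270
cv2.imwrite('pics/tc.png',cv2.resize(T['im'][v0:v1,u0:u1,::-1],None,fx=3.3,fy=3.3,interpolation=cv2.INTER_CUBIC))
E
```

```text
(np.float64(226.73996089637538), np.float64(209.33959993984055), np.float64(36.333333333333336))
[0.54382597 0.13824739 0.082     ] [0.5201374 0.0578632 0.1054   ] 0.08380195205333313 0.08619796981367948 19.280124329155697
227 203 [0.53519549 0.05940001 0.09958074]
195 190 [0.5601527  0.13667093 0.08176919]
196 205 [0.52628496 0.12982685 0.08048806]
232 238 [0.45845275 0.03855381 0.11744118]
221 180 [0.59678893 0.0834832  0.05267298]
217 160 [0.64936627 0.10090735 0.03682916]
origin [0.53390202 0.06061676] [0.53457931 0.06291506]
```

View pics/tc.png

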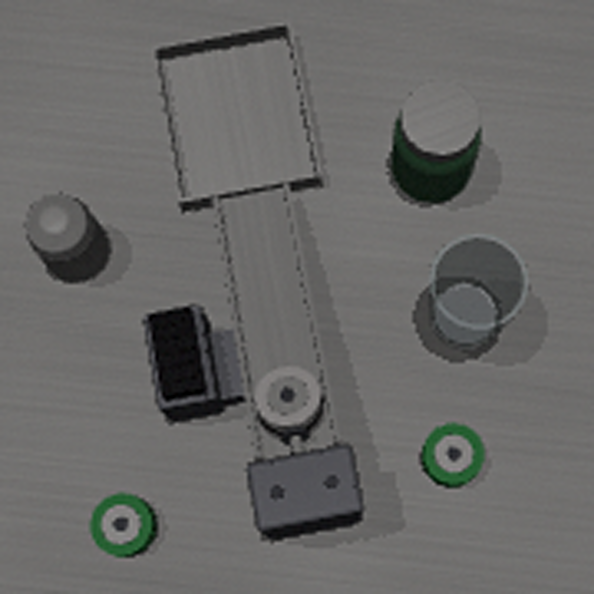

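The crop shows the whole dock clearly: logger at (227,209) in the full picture, key at (193,197). Next I'll refine the yaw with the depth data and work out the transit.

```bash
python3 - <<'E'
from h import *
from scipy.spatial.transform import Rotation as Ro
T=load('t0')
P=np.array([[pt(T,u,v) for u in range(180,256)] for v in range(90,260)])
def rect(m):
    r=cv2.minAreaRect((P[m][:,:2]*1000).astype(np.float32));return r
z=P[...,2]; near=lambda c,r:np.hypot(P[...,0]-c[0],P[...,1]-c[1])<r
h=rect((z>.112)&(z<.123)&near((.459,.039),.06)); print('housing',h)
k=rect((z>.076)&(z<.087)&near((.544,.137),.04)&(P[...,1]>.11)); print('key',k)
a=np.radians(18.5);o=np.array([.534,.0615])
for it in range(3):
    # chute/logger midline: floor points
    dx=(P[...,0]-o[0])*np.cos(a)+(P[...,1]-o[1])*np.sin(a);dy=-(P[...,0]-o[0])*np.sin(a)+(P[...,1]-o[1])*np.cos(a)
    f=(dx>.02)&(dx<.14)&(abs(dy)<.04)&(abs(z-(.075-.325*dx))<.004)
    mids=[]
    for x in np.arange(.03,.14,.01):
        q=dy[f&(abs(dx-x)<.006)];mids.append((x,(q.max()+q.min())/2,q.max()-q.min()))
    mids=np.array(mids);p=np.polyfit(mids[:,0],mids[:,1],1);print(np.degrees(a),p,mids[:,2].mean());a+=p[0]
c,s=np.cos(a),np.sin(a);R=np.array([[c,-s],[s,c]])
for n,q,d in(('h',np.array(h[0])/1e3,[-.0765,0]),('k',np.array(k[0])/1e3,[.035,.07])): print(n,q-R@d)
st=status.sense();print(Ro.from_rotvec(st['tool_rot']).as_matrix())
E
```

```text
housing ((473.2229919433594, 43.07264709472656), (72.44071960449219, 69.76053619384766), 17.566543579101562)
key ((545.6989135742188, 139.3579864501953), (60.5003662109375, 30.098114013671875), 17.510662078857422)
18.5 [-0.01468596  0.00068185] 0.04938718715146257
17.65855649267978 [-0.00188936  0.00083093] 0.04951387766745229
17.550303882022906 [-7.65856413e-06  8.31017169e-04] 0.04951168454039107
h [0.54616229 0.06614013]
k [0.53343549 0.06206239]
[[-9.59415617e-01  2.81995734e-01 -2.81631146e-04]
 [ 2.81995836e-01  9.59414480e-01 -1.48477543e-03]
 [-1.48499338e-04 -1.50393554e-03 -9.99998858e-01]]
```

Call:
{"name": "move_arm", "arguments": {"fingers": [111,111,111,111,111], "dp": [[-0.032,-0.024,0],[-0.029,-0.028,0],[-0.025,-0.031,0],[-0.0215,-0.034,0],[-0.0175,-0.036,0]], "dr": [[0,0,-0.118],[0,0,-0.118],[0,0,-0.118],[0,0,-0.118],[0,0,-0.118]]}}

```text
t: 0.52
tool_pos: [0.2969, 0.4655, 0.3996]
tool_rot: [0.522, -3.091, 0.002]
ft_force: [2.1, 0.6, -0.5]
grip_width: 0.0611
```

Call:
{"name": "move_arm", "arguments": {"fingers": [111,111,111,111,111], "dp": [[-0.013,-0.038,0],[-0.013,-0.038,0],[-0.013,-0.038,0],[-0.013,-0.038,0],[-0.013,-0.038,0]], "dr": [[0,0,0],[0,0,0],[0,0,0],[0,0,0],[0,0,0]]}}

```text
t: 0.93
tool_pos: [0.424, 0.3, 0.3981]
tool_rot: [0.534, -3.087, 0.004]
ft_force: [1.6, -0.3, 0.8]
grip_width: 0.0516
```

```bash
cat > g.py <<'E'
from h import *
from scipy.spatial.transform import Rotation as Ro
import sys
A=np.radians(17.55);O=np.array([.5334,.0621])
def go(x,y,ztip):
    s=status.sense();M=Ro.from_rotvec(s['tool_rot']).as_matrix();c,n=np.cos(A),np.sin(A)
    G=np.array([*(O+np.array([[c,-n],[n,c]])@[x,y]),ztip+.1901])
    Rg=np.array([[-c,-n,0],[-n,c,0],[0,0,-1]]).T  # cols: tool x=-dock x, y=dock y
    Rg=np.c_[[-c,-n,0],[-n,c,0],[0,0,-1.]]
    tip=s['tool_pos']+M[:,2]*.1901;d=np.array([[c,n],[-n,c]])@(tip[:2]-O)
    print('t',s['t'],'pos',s['tool_pos'].round(4),'tip dock mm',(d*1e3).round(1),'z',round(tip[2]*1e3,1),'grip',s['grip_width'],'F',s['ft_force'].round(2))
    print('dp',(M.T@(G-s['tool_pos'])).round(4),'dr',Ro.from_matrix(M.T@Rg).as_rotvec().round(4))
if __name__=='__main__': go(*map(float,sys.argv[1:4]))
E
python3 g.py .042 .035 .16
```

```text
t 0.9333 pos [0.424  0.3    0.3981] tip dock mm [-34.2 259.6] z 208.0 grip 0.05164086361220657 F [ 1.64 -0.29  0.78]
dp [-0.0668 -0.2273  0.0476] dr [-0.001  -0.0088  0.0361]
```

Call:
{"name": "move_arm", "arguments": {"fingers": [111,111,111,111,111], "dp": [[-0.011,-0.038,0],[-0.011,-0.038,0],[-0.011,-0.038,0],[-0.011,-0.038,0],[-0.011,-0.038,0]], "dr": [[0,-0.008,0.036],[0,0,0],[0,0,0],[0,0,0],[0,0,0]]}}

```text
t: 1.35
tool_pos: [0.5384, 0.1265, 0.3976]
tool_rot: [0.477, -3.104, 0.002]
ft_force: [0.1, 0.8, -0.1]
grip_width: 0.0518
```

```bash
python3 g.py .042 .035 .16
```

```text
t 1.35 pos [0.5384 0.1265 0.3976] tip dock mm [23.9 59.7] z 207.5 grip 0.051841530086577624 F [ 0.08  0.79 -0.09]
dp [-0.0179 -0.0248  0.0475] dr [-0.001  -0.0015 -0.0016]
```

Call:
{"name": "move_arm", "arguments": {"fingers": [111,111,111,111,111], "dp": [[-0.018,-0.025,0],[0,0,0.02],[0,0,0.02],[0,0,0.005],[0,0,0]], "dr": [[0,0,0],[0,0,0],[0,0,0],[0,0,0],[0,0,0]]}}

```text
t: 1.77
tool_pos: [0.5687, 0.0936, 0.351]
tool_rot: [-0.447, 3.109, -0.011]
ft_force: [0.1, 0.3, 0.7]
grip_width: 0.0518
```

```bash
python3 g.py .042 .035 .10; python3 - <<'E'
from h import *
cap('wrist','w1'); c=load('w1'); print(c['T'])
E
```

```text
t 1.7667 pos [0.5687 0.0936 0.351 ] tip dock mm [43.1 18. ] z 160.9 grip 0.0517995706709401 F [0.06 0.33 0.73]
dp [0.0015 0.016  0.0607] dr [-0.0071 -0.0002 -0.0209]
[[-0.28221507  0.92907551  0.23910951  0.50267886]
 [ 0.95932034  0.27529785  0.06257454  0.07446171]
 [-0.00768986  0.2470421  -0.96897424  0.33156711]
 [ 0.          0.          0.          1.        ]]
```

View pics/w1.png

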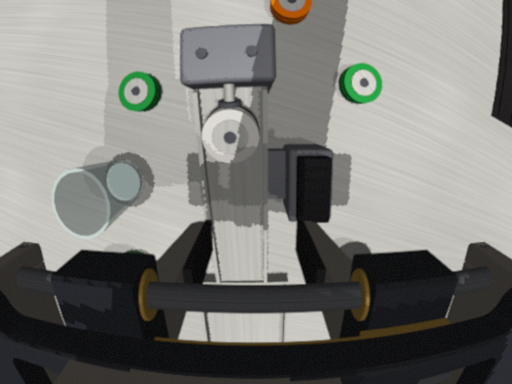

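The wrist view shows the logger at (230,138) and the key at (313,188). The tips are 16 mm off to the chute side because of overshoot. I'll correct that and cross-check the positions from this view.

Call:
{"name": "move_arm", "arguments": {"fingers": [111,111,111,111,111], "dp": [[0.001,0.016,0],[0,0,0],[0,0,0],[0,0,0],[0,0,0]], "dr": [[-0.007,0,-0.021],[0,0,0],[0,0,0],[0,0,0],[0,0,0]]}}

```text
t: 2.23
tool_pos: [0.562, 0.1143, 0.3548]
tool_rot: [-0.493, 3.098, 0.005]
ft_force: [0.2, 0.4, 0.5]
grip_width: 0.052
```

```bash
python3 - <<'E'
from h import *
from g import A,O
c=load('w1');R=np.array([[np.cos(A),np.sin(A)],[-np.sin(A),np.cos(A)]])
g=c['im'].mean(2);m=np.zeros(g.shape,np.uint8);m[148:225,290:336]=(g[148:225,290:336]<35)
n,l,st,ce=cv2.connectedComponentsWithStats(m);i=1+np.argmax(st[1:,4]);print(st[i])
p=cv2.boxPoints(cv2.minAreaRect(np.argwhere(l==i)[:,::-1].astype(np.float32)))
for q in p: w=onplane(c,*q,.082);print('keycorner',q,(R@(w[:2]-O)*1e3).round(1))
w=onplane(c,230,138,.1054);print('logger',(R@(w[:2]-O)*1e3).round(1),'depth pts',pt(c,230,125),pt(c,313,188),pt(c,237,215))
w=pt(c,313,188);print((R@(w[:2]-O)*1e3))
# stereo wrist/top for key and logger
T=load('t0')
def tri(a,b):
    o1,d1=ray(T,*a);o2,d2=ray(c,*b);k=np.linalg.lstsq(np.c_[d1,-d2],o2-o1,rcond=None)[0];return o1+d1*k[0],o2+d2*k[1]
print('tri logger',tri((226.74,209.34),(230,138)))
E
python3 g.py .042 .035 .10
```

```text
[ 296  156   35   69 2212]
keycorner [296. 156.] [ 5.3 54.4]
keycorner [330. 156.] [ 5.4 84.1]
keycorner [330. 224.] [67.3 86.8]
keycorner [296. 224.] [66.3 55.2]
logger [-12.3   1. ] depth pts [0.51167817 0.05693282 0.10899463] [0.54427841 0.13860663 0.08190555] [0.59586917 0.08256306 0.05485518]
[33.44171839 69.66531218]
tri logger (array([0.52208818, 0.05871595, 0.09299467]), array([0.52239863, 0.05854489, 0.09303174]))
t 2.2333 pos [0.562  0.1143 0.3548] tip dock mm [43.9 41.6] z 164.7 grip 0.0519876202038548 F [0.16 0.41 0.47]
dp [ 0.0014 -0.0063  0.0646] dr [0.0022 0.0046 0.0092]
```

Both views agree on the key (dock x 5 to 66, y 55 to 86, height 82). Next I'll correct the residual error and descend.

Call:
{"name": "move_arm", "arguments": {"fingers": [111,111,111,111,111], "dp": [[0.001,-0.005,0.01],[0,0,0.015],[0,0,0.015],[0,0,0.007],[0,0,0]], "dr": [[0.002,0.004,0.008],[0,0,0],[0,0,0],[0,0,0],[0,0,0]]}}

```text
t: 2.65
tool_pos: [0.5633, 0.1081, 0.3066]
tool_rot: [-0.478, 3.1, -0.001]
ft_force: [0.1, -0.5, -0.8]
grip_width: 0.0521
```

```bash
python3 g.py .042 .035 .09
```

```text
t 2.65 pos [0.5633 0.1081 0.3066] tip dock mm [43.2 34.6] z 116.5 grip 0.052074363143605994 F [ 0.08 -0.48 -0.76]
dp [0.0005 0.0002 0.0265] dr [-0.0012  0.0044 -0.0005]
```

Call:
{"name": "move_arm", "arguments": {"fingers": [111,111,111,111,111], "dp": [[0,0,0.01],[0,0,0.008],[0,0,0.004],[0,0,0],[0,0,0]], "dr": [[0,0.004,0],[0,0,0],[0,0,0],[0,0,0],[0,0,0]]}}

```text
t: 3.07
tool_pos: [0.5638, 0.1072, 0.2824]
tool_rot: [0.476, -3.105, 0.003]
ft_force: [-1.0, 0.4, 0.1]
grip_width: 0.0519
```

```bash
python3 g.py .042 .035 .073; python3 - <<'E'
from h import *
cap('wrist','w2');cap('scene','s2')
a=cv2.imread('pics/w2.png');b=cv2.resize(cv2.imread('pics/s2.png')[90:250,180:393],(512,384),interpolation=cv2.INTER_CUBIC)
cv2.imwrite('pics/ws2.png',cv2.resize(np.hstack([a,b]),None,fx=.78,fy=.78))
E
```

```text
t 3.0667 pos [0.5638 0.1072 0.2824] tip dock mm [42.5 33.5] z 92.3 grip 0.051858951160479526 F [-1.    0.41  0.11]
dp [0.0005 0.0012 0.0193] dr [-0.0017 -0.0003 -0.002 ]
```

View pics/ws2.png

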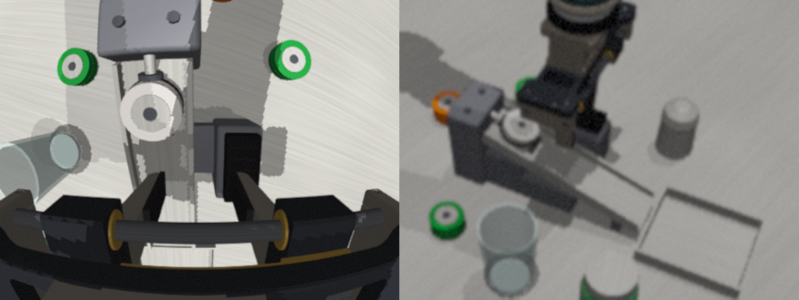

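Both fingers look aligned: the left one is over the chute ahead of the logger, the right one over the key, and the logger is still seated. Pressing now.

Call:
{"name": "move_arm", "arguments": {"fingers": [111,111,111,111,111], "dp": [[0,0.001,0.006],[0,0,0.005],[0,0,0.004],[0,0,0.002],[0,0,0.001]], "dr": [[0,0,0],[0,0,0],[0,0,0],[0,0,0],[0,0,0]]}}

```text
t: 3.58
tool_pos: [0.5643, 0.1084, 0.265]
tool_rot: [-0.476, 3.101, -0.002]
ft_force: [1.0, -0.2, 2.3]
grip_width: 0.0517
```

```bash
python3 g.py .042 .035 .073
```

```text
t 3.5833 pos [0.5643 0.1084 0.265 ] tip dock mm [44.1 34.5] z 74.9 grip 0.051749694389312095 F [ 0.97 -0.22  2.31]
dp [0.0014 0.0001 0.0019] dr [-0.0019  0.004  -0.0017]
```

Call:
{"name": "move_arm", "arguments": {"fingers": [111,111,111,111,111], "dp": [[0,0,0.002],[0,0,0],[0,0,0],[0,0,0],[0,0,0]], "dr": [[0,0,0],[0,0,0],[0,0,0],[0,0,0],[0,0,0]]}}

```text
t: 4.0
tool_pos: [0.5644, 0.1084, 0.2635]
tool_rot: [-0.477, 3.101, -0.002]
ft_force: [-0.3, -0.6, 3.2]
grip_width: 0.0515
```

```bash
python3 g.py .042 .035 .073; python3 - <<'E'
from h import *
cap('wrist','w3');cap('scene','s3')
a=cv2.imread('pics/w3.png');b=cv2.resize(cv2.imread('pics/s3.png')[90:250,180:393],(512,384),interpolation=cv2.INTER_CUBIC)
cv2.imwrite('pics/ws3.png',cv2.resize(np.hstack([a,b]),None,fx=.78,fy=.78))
E
python3 g.py .042 .035 .073
```

```text
t 4.0 pos [0.5644 0.1084 0.2635] tip dock mm [44.3 34.5] z 73.4 grip 0.05149009691402622 F [-0.31 -0.63  3.22]
dp [0.0016 0.0002 0.0004] dr [-0.0018  0.0041 -0.0013]
t 4.1 pos [0.5644 0.1084 0.2635] tip dock mm [44.3 34.5] z 73.4 grip 0.052063783121166406 F [-0.91 -0.1   2.15]
dp [0.0016 0.0002 0.0004] dr [-0.0018  0.0041 -0.0014]
```

View pics/ws3.png

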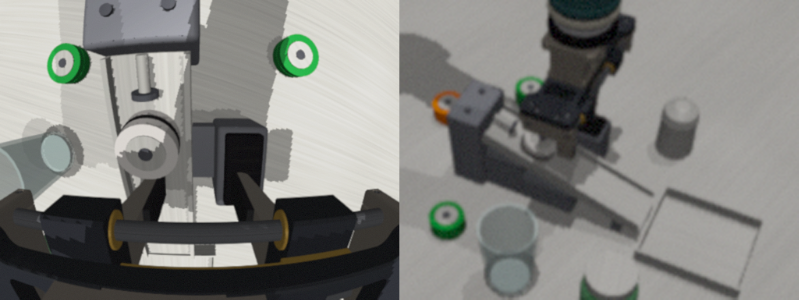

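The logger has left the pusher, with a visible gap, and rests against the chute finger. I'll check that it's at rest, then hand in.

```bash
python3 - <<'E'
from h import *
from g import A,O
R=np.array([[np.cos(A),np.sin(A)],[-np.sin(A),np.cos(A)]])
def btn(f):
    c=load(f);g=c['im'].mean(2)[185:212,172:205];w=np.clip(110-g,0,None);y,x=np.mgrid[185:212,172:205]
    u,v=(w*x).sum()/w.sum(),(w*y).sum()/w.sum();p=onplane(c,u,v,.095);return (round(u,2),round(v,2)),(R@(p[:2]-O)*1e3).round(1)
print(btn('w3'))
for i in range(10): cap('wrist','w4')
print(btn('w4')); c=load('w4');d=load('w3');print(np.abs(c['im'].astype(int)-d['im']).mean())
E
python3 g.py .042 .035 .073
```

```text
((np.float64(186.76), np.float64(199.17)), array([16.3, -0.6]))
((np.float64(186.71), np.float64(199.2)), array([16.2, -0.5]))
1.5175255669487848
t 4.6 pos [0.5644 0.1085 0.2633] tip dock mm [44.3 34.5] z 73.2 grip 0.05194071514219139 F [-1.94 -0.31  3.21]
dp [0.0016 0.0002 0.0002] dr [-0.0018  0.0041 -0.0013]
```

```bash
python3 -c "
from station import workorder
print(workorder.job_done())"
```

```text
the job is handed in; nothing more can be done
None
```

The logger popped out when I pressed the key and is trapped on the chute by the other finger. I handed the job in while still holding both.

- **How it was done:** I found the dock from the top, scene and wrist cameras and set the fingers about 70 mm apart. I placed one over the key and one in the chute ahead of the logger, then pressed straight down.
- **Key:** the fingertips ended at 73.2 mm, so the key is pressed about 8.8 mm. That is past the 6 mm release point and short of the 10 mm stop. The upward force on the tool was about 2–3 N.
- **Logger:** its centre is at about dock x +13 to +16 mm, from about -19 mm in its place. It rests clear of the pusher against the chute finger, and moved only about 0.1 mm over the last 0.5 s.
- **Other objects and time:** in the last pictures I viewed, the tumbler, jar, shaker and decoy discs looked undisturbed. The clock read 4.6 s at hand-in.
- **Disagreements:**
  - Triangulating the logger's dark button from the top and wrist views gave a height of 93 mm, against an expected 105 mm for its top face.
  - The first position guess for the spring housing was off by about 13 mm.
  - I relied on the key and chute measurements instead, which agreed to about 2 mm.

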